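# Rehang the lift-off guard on the baggage-room hand press

### The arm

A 6-joint arm with a two-finger parallel gripper is mounted at the origin on the work surface. World frame = base frame: x ahead of the robot, y to its left, z up, the work surface at z = 0. Lengths are in mm, angles in rad, forces in N, time in s.
With the tool pointing down it reaches from about 275 to 1000 mm from the base axis. Payload 8.4 kg.
Tool frame: the origin (TCP) lies on the centre line of the jaws, within the pads' length; the fingertips stand bot.nose_length ahead of it and the grasp point (between the pads) lies 2 mm behind it (bot.nose_length is the distance from the TCP to the fingertips, in mm); z points along the fingers, y is the line along which they close (so a half turn about z gives the same grasp; the last joint's range is limited). The gripper opens to 85 mm and grips with 20 to 120 N. Pads are 22 mm wide; open, the fingers measure 114 mm over their backs; the gripper's body (76 mm by 85 mm) begins 54 mm behind the grasp point. The pads swing forward as they close: fully open they stand 13 mm farther back than shut.
Start: joints at [1.291, 0.353, 1.633, -0, 1.155, -0.002], TCP at [171.399, 601.041, 248.281] pointing down, gripper open.
Joint ranges: [-2.63, 2.63], [-0.92, 2.1], [0.06, 2.66], [-1.3, 4.44], [0, 2.69], [-3.02, 3.02]. Speed limits (rad/s): [2.22, 2.22, 2.79, 3.14, 3.14, 3.14].

### API

Orientations are given as a 3x3 rotation matrix whose columns are the frame's x, y, z axes.
In Python, from station import bot, imaging, workorder gives the robot as it stands.
- The arm moves only by the tool drive_tool, never from a script. Its argument "rows" is one flat list of numbers, 6 for each row, row after row: the shift along the world's x, y, z in mm, then the turn, a rotation vector about the world's x, y, z in rad. In form: [x, y, z, rx, ry, rz, x, y, z, rx, ry, rz, ...]. A call has 1 to 10 rows; each row is the pose to reach, as a shift and turn from the pose commanded when the call began; what a row does not reach only later rows make up. A row lasts 1/12 s, in which the tool goes at most 41.7 mm and 7.16 degrees, less where a joint would pass 70% of its speed; a pose out of reach is approached as far as the arm can. A call with a gripper value outside its range is refused whole. "fingers" is the opening, from 0 (shut) to 1 (fully open), set as the call begins (left out, the last holds). The fingers move at their own pace and stop on an object; "newtons" is the grip in N (left out, the last holds). Time passes only in rows, so rows that repeat a pose let the fingers close. It gives the time, the measured TCP pose, the force, the opening and the grip force at its end, in the units of the state.
- bot.state(): the state, without advancing time (a new reading comes with each control period).
- imaging.get_image(name): name is "scene" or "top" or "wrist"; returns a dict with "frame" (384x512x3 uint8, blue, green, red), "fx", "fy", "cx", "cy" (pixels), "world_from_camera" (4x4, takes a point from camera to world coordinates). Camera axes: x right, y down, z forward; pixel columns grow to the right and rows downward; lengths in mm; the calibration is good to about 2 mm. A picture is of the moment at which its call begins. There is no depth.
- workorder.hand_in(): hands the job in; it is judged then, once.
Trained networks look in a picture, given as the dict that the camera call returned (one of the last four; its "shot" number tells which), for a name from the list of things; names that differ only in an ending like _2 or _b are one class to them, and where a whole thing is asked for, a point or a joint stands for the part that bears it (a point fixed in the world has none). Each returns a list of dicts, best first, with "score" (0 to 1); they miss things now and then, are a little off and sometimes report something else, mostly with a low value. They report only what shows in the picture. A call takes as long as a camera call. They do not tell look-alikes from the thing itself.
- imaging.look_for(picture, name): "xyz" ([x, y, z] in mm, in world coordinates, good to about 4 mm: the middle of the surface that is visible of it).
- imaging.trace(picture, name): "region" (384x512 bool, what is visible of it).
- imaging.pinpoint(picture, name): "xyz" ([x, y, z] in mm, in world coordinates, good to about 4 mm: a listed point, or the origin of a listed thing).
The state is a dict: "time_s": time; "qpos": joint angles; "qd": joint speeds; "joint_torque": joint torques, N m; "ee_pos": TCP position; "ee_rot": TCP orientation; "ft_force": force on the tool from outside, world axes, zero at the start; "wrist_torque": the same for the moment, N m; "opening": finger opening in mm; "grasp_force": force on a finger pad.
Only numpy, scipy, OpenCV 4.12 (cv2) and the standard library are available. Lean on these libraries where they do the work, as an engineer would, in place of code of your own. Each camera call takes 0.05 s, during which the arm holds its last target. There are 200 camera calls.

### The job

Lift the press guard out of the wooden rest and hang it, standing open, on the two upright hinge pintles of the hand press, lowering it gently until both sockets are fully home. Then swing it shut until the roller catch holds it against the stop post. Do not force it, and leave the other things on the table where they are.

Things in the scene. Friction and masses are not known exactly. Their poses are not given: they have to be found in the camera images.
- press: Fixed cast-iron hand press with round ram and lever, base 120 x 280 mm, 420 mm tall. Origin on the table under the base's middle, z up, front towards its -x. In its frame, mm: a 12 mm thick bar across the front (x -200 to -90, y -120 to 120) carries a hinge post at y 80 and a stop post at y -82. Head and ram guide: x > -64, from z 215 up. Shut plane of the guard: x -165.
- press_hinge (a point): Middle of where the hinge axis can be: press x -165, y 80, z 30 (height of the hung guard's lower edge). The post is clamped through a slotted foot: the true axis, fixed in each run, stands anywhere up to 14 mm before or behind this point along press x (y and z true). Find it by eye or by feel. Post: 16 mm square, middle 30 mm behind the axis (+x), up to z 134.
- press_pintle_low (a point): Lower pintle's foot, with the same unknown of up to 14 mm along press x: press x -165, y 80, z 46. Upright round steel pin, 9 mm across, 16 mm long (tip at z 62, 0.5 mm chamfer), on a 16 mm round shoulder at the end of an 8 mm thick arm from the post behind. The sockets' lower ends bear on the shoulders when fully home.
- press_pintle_high (a point): Upper pintle's foot, straight above the lower one: press z 134, tip at z 150; same pin, shoulder, arm and the same unknown of up to 14 mm along press x.
- press_stop (a point): Face of the rubber buffer (14 mm round, yields 3 mm under about 12 N) on the stop post, press x -159, y -78, z 95; post face 3 mm behind it, y -94 to -70, up to z 178. The shut guard's back bears on it. A tab (z 178 to 184, x -179 to -136, y -96 to -68) hangs over the shut guard's free corner: it cannot be lowered in while shut, but when fully home swings in 8 mm under the tab.
- press_catch (a point): Roller catch beside the stop post: front of an upright steel roller, 18 mm across, 18 mm tall, at press x -176, y -80, z 95, on a sprung plunger in a housing at y -100 to -126. It stands 4 mm into the path of the guard's free edge and yields along -y. Pushing the guard past it takes about 3 to 8 N at 110 mm from the hinge axis; it then springs out before the edge and holds the guard on the stop.
- guard: Loose press guard, 0.3 to 0.55 kg: frame of 12 mm thick steel bar with clear 4 mm pane, two socket tubes on one upright edge. Origin on the socket axis at the level of the lower edge, z up, x to the free edge, y across the thickness. Frame x 14 to 164, y -6 to 6, z 0 to 140; flat top rail z 114 to 140, bottom rail z 0 to 14, stiles 14 mm. Centre of mass about x 85, z 70.
- guard_socket_low (a point): Centre of the lower end of the lower socket tube (guard x 0, y 0, z 16). Tubes: upright, 20 mm long, 20 mm outside, 11.4 mm bore, open at both ends. Hung and shut, guard x points along press -y; swung open a right angle, along press -x (it opens forward, away from the press).
- guard_socket_high (a point): Centre of the lower end of the upper socket tube (guard x 0, y 0, z 104).
- guard_edge (a point): Middle of the guard's free edge (guard x 164, y 0, z 70).
- guard_grip (a point): Middle of the guard's top rail above its centre of mass (guard x 75, y 0, z 127; 13 mm below the top).
- rest: Fixed grooved beech rest that holds the guard upright: 110 mm (x) by 80 mm (y), 48 mm tall; groove along x through its middle, 18 mm wide, floor at z 12. Origin under its middle. At the start the guard's x axis lies along the rest's x and the socket axis is at rest x -89.
- rivet_tin: Bystander: round copper tin, 71 mm across, 48 mm tall, beside the rest. Origin under its middle.
- corner_cap_a: Bystander: tarnished brass luggage corner cap, three plates 34 mm square, beside the rest. Origin under its middle.
- corner_cap_b: Bystander: the same kind of corner cap, lying on the press's anvil disc under the ram. Origin under its middle.
- zip_housing: Bystander: cream plastic zipper pull housing, 46 x 26 x 16 mm. Origin under its middle.
- mallet: Bystander: grey rubber mallet lying down, head 85 mm wide and 56 mm thick, wooden handle 240 mm. Origin on the table under the head.
- case_wheel: Bystander: suitcase wheel lying flat, 50 mm across, 24 mm tall. Origin under its middle.
- screwdriver: Bystander: screwdriver lying down.
Things that resemble listed ones, but are neither listed nor needed, are in the scene too. There is more than one size of the guard; the job needs the middle-sized.

How it is judged:
By the outcome, as a careful person would: the job done as asked, in the order asked, and still so for the second after the job is handed in, with the robot touching nothing.
It also fails if it takes over 72 s, if anything falls off the work surface, if the arm or the gripper's body presses on something with over 40 N, if the wrist force passes 120 N, or if a joint passes its speed limit or range.

## Working session

There is one attempt and no reset: what is moved stays moved. The work goes in short steps, Python scripts to look and compute and a tool call to move; the robot and the scene stay as the last step left them, time stands still between calls to the robot, and variables do not carry over. Pictures are saved under pics/ and viewed, at most 10 in all, crops included, and the job is handed in when it is done.

Besides the shell and the picture viewer there is one more tool, called after "Request:" as a command line: name --argument value ..., lists and objects as JSON in quotes. drive_tool: Moves the arm, as the interface text tells. Its arguments: {"type":"object","properties":{"rows":{"type":"array","items":{"type":"number"}},"fingers":{"type":"number"},"newtons":{"type":"number"}},"required":["rows"]}

```bash
mkdir -p pics; cat > h.py <<'E'
import numpy as np, cv2
from station import bot, imaging, workorder
np.set_printoptions(precision=1,suppress=True)
def save(n,name): 
    p=imaging.get_image(n); cv2.imwrite(f'pics/{name}.png',p['frame']); return p
def proj(p,X):
    T=np.linalg.inv(p['world_from_camera']); c=T[:3,:3]@np.array(X,float)+T[:3,3]
    return np.array([p['fx']*c[0]/c[2]+p['cx'],p['fy']*c[1]/c[2]+p['cy']])
def ray(p,u,v,z):
    T=np.array(p['world_from_camera']); d=T[:3,:3]@np.array([(u-p['cx'])/p['fx'],(v-p['cy'])/p['fy'],1]); o=T[:3,3]
    return o+d*(z-o[2])/d[2]
E
python3 - <<'E'
from h import *
s=save('scene','s1');t=save('top','t1')
cv2.imwrite('pics/c1.png',np.hstack([s['frame'],t['frame']])[:, :]) 
cv2.imwrite('pics/c1.png',cv2.resize(np.vstack([s['frame'],t['frame']]),None,fx=.78,fy=.78))
print(bot.nose_length)
for p,n in((s,'s'),(t,'t')):
    print(n,p['world_from_camera'][:3],p['fx'])
    for k in ['press','press_hinge','press_pintle_low','press_pintle_high','press_stop','press_catch','guard','guard_socket_high','guard_socket_low','guard_edge','guard_grip','rest','rivet_tin','case_wheel','mallet']:
        for d in imaging.pinpoint(p,k)[:3]: print(n,k,np.array(d['xyz']),round(d['score'],2),proj(p,d['xyz']))
E
```

```text
17.0
s [[  -0.1    0.7   -0.7 1441. ]
 [   1.     0.1   -0.1   79.6]
 [   0.    -0.7   -0.7  989.2]] 424.5847342246829
s press [610.4 307.3   3.6] 0.85 [366.5 274.7]
s press_hinge [497.4 164.6  30.8] 0.92 [319.2 236. ]
s press_pintle_high [495.1 162.7 135.3] 0.66 [322.3 210.9]
s press_pintle_high [656.3 137.3  97. ] 0.16 [310.8 259.7]
s press_stop [655.  136.6  94.5] 0.95 [310.5 259.9]
s press_catch [654.8 120.7  91.9] 0.96 [304.6 259.9]
s guard [ 601.6 -310.3   -3.2] 0.92 [163.6 252.8]
s guard [ 459.3 -119.6    9.6] 0.81 [231.8 223.9]
s guard [ 232.5 -240.1    3.2] 0.65 [210.3 179.8]
s guard_socket_high [ 234.5 -242.5  140. ] 0.85 [207.  149.5]
s guard_socket_high [ 602.  -311.7   77.6] 0.77 [159.4 234.7]
s guard_socket_high [ 465.8 -120.7  114. ] 0.64 [230.1 201.3]
s guard_socket_low [ 231.5 -239.3   20.4] 0.87 [210.3 176. ]
s guard_socket_low [ 603.9 -311.2    9.9] 0.75 [162.5 250.5]
s guard_socket_low [ 459.6 -286.9   84.6] 0.15 [179.7 202.3]
s guard_edge [ 142.4 -438.3   96.5] 0.98 [162.2 141.3]
s guard_edge [ 458.8 -288.4   85.1] 0.69 [179.3 202. ]
s guard_edge [ 512.1 -393.   
[... 1738 characters left out ...]
t guard_socket_low [ 233.9 -240.3   16.5] 0.72 [315.9 295. ]
t guard_edge [ 462.4 -285.7   82.4] 0.9 [335.5 207.7]
t guard_edge [ 517.4 -398.4   56. ] 0.86 [375.2 187.5]
t guard_edge [ 143.9 -436.5   90.7] 0.81 [401.  335.5]
t guard_grip [ 193.7 -329.9  171.1] 0.98 [366.6 322. ]
t guard_grip [ 563.4 -347.5   93.7] 0.75 [359.2 168. ]
t guard_grip [ 460.8 -196.4  138.3] 0.65 [303.8 207. ]
t rest [ 462.9 -209.8    0.9] 0.9 [301.9 210. ]
t rivet_tin [ 549.9 -217.2   -4.3] 0.95 [303.6 179.1]
t rivet_tin [650.6 117.6  93.1] 0.71 [178.5 136.1]
t case_wheel [ 318.9 -469.6   -2.2] 0.64 [397.4 261.6]
t case_wheel [501.8 162.3 140.2] 0.63 [156.2 191.3]
t mallet [ 710.7 -194.7   -0.7] 0.67 [294.6 122.9]
```

View pics/c1.png

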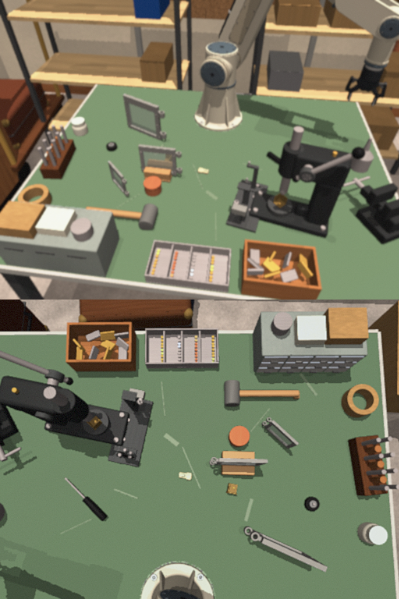

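```bash
python3 - <<'E'
from h import *
s=cv2.imread('pics/s1.png');t=cv2.imread('pics/t1.png')
a=cv2.resize(s[150:290,110:330],None,fx=3.6,fy=3.6,interpolation=2)[:,:792]
cv2.imwrite('pics/c2.png',a)
a=cv2.resize(t[110:260,90:350],None,fx=3,fy=3,interpolation=2)
cv2.imwrite('pics/c3.png',a)
E
```

```text
(no output)
```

View pics/c2.png

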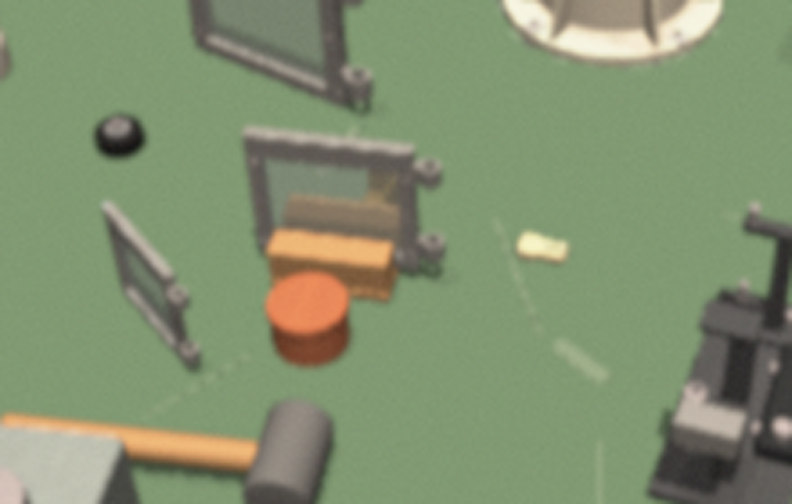

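View pics/c3.png

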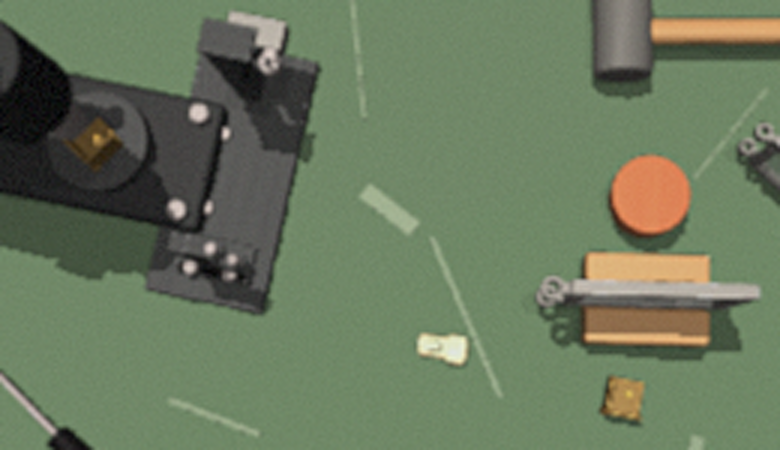

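```bash
python3 - <<'E'
from h import *
s=bot.state(); R=np.array(s['ee_rot']); print(R,s['ee_pos'],s['opening'],s['time_s'])
w=imaging.get_image('wrist'); T=np.array(w['world_from_camera'])
print('cam in tool',R.T@(T[:3,3]-s['ee_pos']),R.T@T[:3,:3],w['fx'])
# press fit: origin, hinge slack d
from scipy.optimize import least_squares
L=[((0,0),(611,307),0),((-165,80),(498,162),1),((-165,80),(499,161),1),((-165,80),(498,161),1),((-159,-78),(655.5,135.5),0),((-176,-80),(653,118),0)]
def f(p):
    c,si=np.cos(p[2]),np.sin(p[2]); r=[]
    for a,b,h in L:
        a=np.array(a,float); a[0]+=h*p[3]; r+=list(np.array([p[0]+c*a[0]-si*a[1],p[1]+si*a[0]+c*a[1]])-b)
    return r
q=least_squares(f,[611,307,1.4,0]); print(q.x,np.array(q.fun))
E
```

```text
[[-1.   0.3 -0. ]
 [ 0.3  1.  -0. ]
 [-0.  -0.  -1. ]] [171.4 601.  248.3] 85.46350191366372 1.6
cam in tool [  79.3    1.1 -125.5] [[-0.  -1.  -0.3]
 [ 1.  -0.  -0. ]
 [ 0.  -0.3  1. ]] 338.56333149147497
[611.  307.    1.4  -0.8] [ 0.   0.   0.6 -0.7 -0.4  0.3  0.6  0.3 -0.9 -0.1  0.1  0.3]
```

Request:
drive_tool --rows '[15, -35, 20, 0, 0, -0.11, 30, -70, 40, 0, 0, -0.22, 45, -105, 60, 0, 0, -0.33, 60, -140, 80, 0, 0, -0.44, 75, -175, 82, 0, 0, -0.56, 95, -210, 82, 0, 0, -0.68, 118, -245, 82, 0, 0, -0.8, 140, -280, 82, 0, 0, -0.92, 160, -315, 82, 0, 0, -1.04, 180, -350, 82, 0, 0, -1.16]'

```text
time_s: 2.48
ee_pos: [352.0, 249.3, 330.6]
ee_rot: [[-0.127, 0.992, 0.001], [0.992, 0.127, 0.001], [0.0, 0.001, -1.0]]
ft_force: [1.8, 0.2, -0.2]
opening: 85.1
grasp_force: 0.0
```

Request:
drive_tool --rows '[27, -28, 0, 0, 0, -0.06, 55, -56, 0, 0, 0, -0.13, 83, -84, 0, 0, 0, -0.13, 110, -112, 0, 0, 0, -0.13, 135, -132, 0, 0, 0, -0.13, 149, -141, 0, 0, 0, -0.13, 149, -141, 0, 0, 0, -0.13, 149, -141, 0, 0, 0, -0.13]'

```text
time_s: 3.15
ee_pos: [500.3, 110.0, 329.9]
ee_rot: [[-0.001, 1.0, -0.001], [1.0, 0.001, 0.0], [0.0, -0.001, -1.0]]
ft_force: [-0.7, 0.7, -0.6]
opening: 85.3
grasp_force: 0.0
```

```bash
python3 - <<'E'
from h import *
w=save('wrist','w1'); s=bot.state(); print(s['ee_pos'],s['qpos'],s['time_s'])
for k in ['press','press_pintle_low','press_pintle_high','press_stop','press_catch']:
    for d in imaging.pinpoint(w,k)[:2]: print(k,np.array(d['xyz']),round(d['score'],2),proj(w,d['xyz']))
th=1.4
print(proj(w,[498,161,150]),proj(w,[498,161,62]))
cv2.imwrite('pics/w1b.png',cv2.resize(w['frame'],None,fx=1.5,fy=1.5,interpolation=2))
E
```

```text
[499.7 110.5 330. ] [0.2 0.1 1.8 0.  1.3 0.2] 3.2
press [650.5 133.  100.9] 0.67 [400.8 140. ]
press [ 460.9 -214.4    1. ] 0.33 [233.1 341.2]
press_pintle_low [499.8 166.4  46.4] 0.86 [257.  103.9]
press_pintle_high [ 466.8 -124.8   28.1] 0.35 [234.6 305.2]
press_stop [651.5 136.3  97.6] 0.72 [400.9 136.4]
press_catch [654.5 116.4  91.2] 0.94 [398.8 153.8]
[254.9 117.1] [255.4 109.6]
```

View pics/w1b.png

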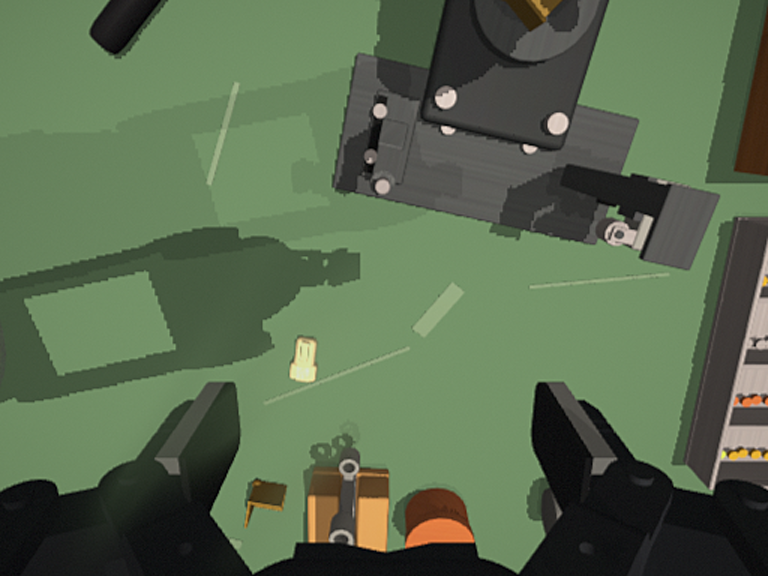

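```bash
python3 - <<'E'
from h import *
w=cv2.imread('pics/w1.png'); 
a=cv2.resize(w[30:140,215:325],None,fx=5,fy=5,interpolation=2)
p=imaging.get_image('wrist'); 
for u,v in((254.5,124),(247,104.5),(253.3,73.3)): print(ray(p,u,v,150),ray(p,u,v,12), ray(p,u,v,62))
t=cv2.imread('pics/t1.png')[170:220,130:190]; s=cv2.imread('pics/s1.png')[195:260,290:350]
b=cv2.resize(t,(240,200),interpolation=2); c=cv2.resize(s,(240,260),interpolation=2)
o=np.zeros((550,790,3),np.uint8);o[:,:550]=a;o[:200,550:]=b;o[210:470,550:]=c
cv2.imwrite('pics/z1.png',o)
E
```

```text
[497.1 155.8 150. ] [496.3 140.   12. ] [496.6 145.8  62. ]
[490.5 172.7 150. ] [486.7 164.5  12. ] [488.1 167.4  62. ]
[496.  198.5 150. ] [494.7 202.   12. ] [495.2 200.7  62. ]
```

View pics/z1.png

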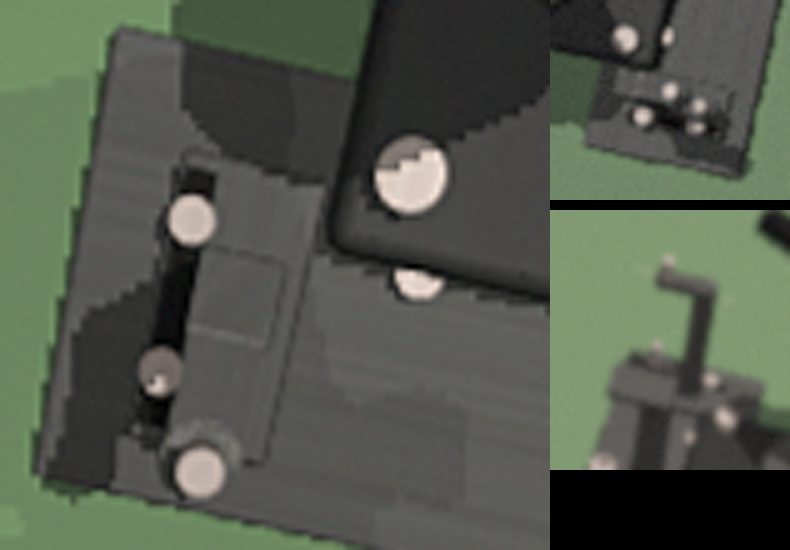

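```bash
python3 - <<'E'
from h import *
from scipy.optimize import least_squares
s=imaging.get_image('scene');t=imaging.get_image('top')
for X in([497.5,155.8,148],[498.5,162,148]): print(proj(s,X),proj(t,X))
print(ray(s,318.5,208,146))
def dump(p,u,v,n):
    a=cv2.resize(p['frame'][v-14:v+14,u-14:u+14],(280,280),interpolation=2)
    for X,c in(([497.5,155.8,150],(0,0,255)),([498.5,162,150],(255,0,0))):
        q=(proj(p,X)-[u-14,v-14]+.5)*10; cv2.circle(a,tuple(int(i) for i in q),4,c,1)
    return a
cv2.imwrite('pics/z2.png',np.hstack([dump(s,319,210,0),dump(t,158,192,0)]))
E
```

```text
[320.4 208.1] [158.1 192.7]
[322.5 208.5] [155.5 192.3]
[495.7 150.4 146. ]
```

View pics/z2.png

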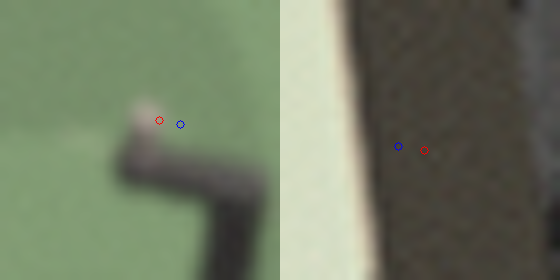

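Request:
drive_tool --rows '[-5, -38, -5, 0, 0, 0, -10, -78, -10, 0, 0, 0, -15, -118, -20, 0, 0, 0, -20, -158, -30, 0, 0, 0, -25, -198, -40, 0, 0, -0.02, -30, -238, -50, 0, 0, -0.036, -35, -274, -60, 0, 0, -0.036, -38, -300, -75, 0, 0, -0.036, -38, -306, -90, 0, 0, -0.036, -38, -306, -90, 0, 0, -0.036]'

```text
time_s: 4.43
ee_pos: [460.7, -197.1, 237.9]
ee_rot: [[0.036, 0.999, -0.004], [0.999, -0.036, 0.001], [0.001, -0.004, -1.0]]
ft_force: [-1.0, 0.4, -0.5]
opening: 85.7
grasp_force: 0.0
```

```bash
python3 - <<'E'
from h import *
w=save('wrist','w2'); s=bot.state(); print(s['ee_pos'],s['time_s'])
for k in ['guard_socket_high','guard_socket_low','guard_edge','guard_grip','rest']:
    for d in imaging.pinpoint(w,k)[:2]: print(k,np.array(d['xyz']),round(d['score'],2),proj(w,d['xyz']))
cv2.imwrite('pics/w2b.png',w['frame'])
E
```

```text
[ 461.4 -196.1  239.2] 4.4833
guard_socket_high [ 465.8 -120.4  112.3] 0.8 [261.3  87.4]
guard_socket_high [ 601.5 -308.    72.7] 0.71 [405.  281.2]
guard_socket_low [ 467.1 -123.2   27.2] 0.92 [262.   89.4]
guard_socket_low [ 233.1 -243.7   22.9] 0.71 [ 49.2 213.8]
guard_edge [ 515.3 -399.8   55.1] 0.78 [313.  346.1]
guard_grip [ 561.5 -349.7   97. ] 0.65 [369.1 334.7]
guard_grip [ 459.9 -196.1  139.4] 0.58 [256.7 201.1]
rest [ 459.  -210.7    1.6] 0.72 [256.9 172.2]
```

View pics/w2b.png

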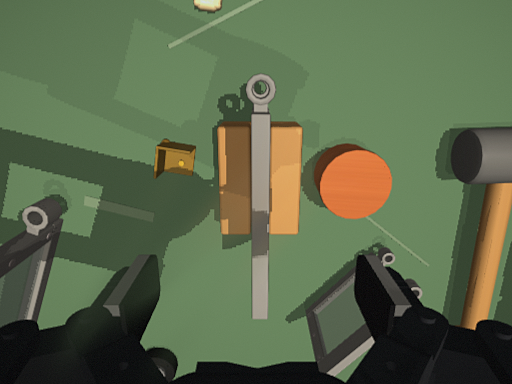

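```bash
python3 - <<'E'
from h import *
w=imaging.get_image('wrist'); print(w['cx'])
for u,v,z in((260.5,113,152),(260.5,200,152),(260,318,152),(260.5,89,136)): print(ray(w,u,v,z))
t=imaging.get_image('top')
P=dict(w1=0)
f=cv2.imread('pics/t1.png'); 
# t1 rail: ends in c3 crop (572,287),(760,293) /3+(90,110)
for u,v in((572/3+90,286/3+110),(760/3+90,292/3+110)): print('top',ray(t,u,v,152))
print('top socket',ray(t,551/3+90,290/3+110,136))
E
```

```text
256.7467866511566
[ 467.1 -133.3  152. ]
[ 465.4 -190.4  152. ]
[ 462.3 -285.   152. ]
[ 467.7 -119.4  136. ]
top [ 464.2 -139.2  152. ]
top [ 458.1 -289.5  152. ]
top socket [ 462.3 -123.3  136. ]
```

Request:
drive_tool --rows '[1.5, 0, -25, 0, 0, 0, 1.5, 0, -55, 0, 0, 0, 1.5, 0, -80, 0, 0, 0, 1.5, 0, -98, 0, 0, 0, 1.5, 0, -98, 0, 0, 0]'

```text
time_s: 5.25
ee_pos: [462.1, -194.7, 139.4]
ee_rot: [[0.032, 0.999, -0.005], [0.999, -0.032, 0.002], [0.002, -0.005, -1.0]]
ft_force: [-0.9, -0.5, 0.1]
opening: 85.5
grasp_force: 0.0
```

Request:
drive_tool --rows '[0, 0, 0, 0, 0, 0, 0, 0, 0, 0, 0, 0, 0, 0, 0, 0, 0, 0, 0, 0, 0, 0, 0, 0, 0, 0, 0, 0, 0, 0, 0, 0, 0, 0, 0, 0, 0, 0, 0, 0, 0, 0, 0, 0, 0, 0, 0, 0]' --fingers 0 --newtons 70

```text
time_s: 5.92
ee_pos: [463.9, -196.1, 143.1]
ee_rot: [[0.033, 0.999, 0.0], [0.999, -0.033, -0.0], [-0.0, 0.0, -1.0]]
ft_force: [-2.0, 0.5, 9.0]
opening: 10.8
grasp_force: 68.6
```

Request:
drive_tool --rows '[0, 0, 3, 0, 0, 0, 0, 0, 8, 0, 0, 0, 0, 0, 18, 0, 0, 0, 0, 0, 30, 0, 0, 0, 0, 0, 45, 0, 0, 0, 0, 0, 58, 0, 0, 0, 0, 0, 58, 0, 0, 0]'

```text
time_s: 6.5
ee_pos: [465.3, -196.5, 203.2]
ee_rot: [[0.033, 0.999, 0.004], [0.999, -0.033, -0.002], [-0.002, 0.004, -1.0]]
ft_force: [0.4, -1.5, -2.4]
opening: 10.7
grasp_force: 68.3
```

```bash
python3 - <<'E'
from h import *
from scipy.optimize import least_squares
L=[((0,0),(611,307),0),((-165,80),(497,154),1),((-159,-78),(655.5,135.5),0),((-176,-80),(653,118),0)]
def f(p):
    c,si=np.cos(p[2]),np.sin(p[2]); r=[]
    for a,b,h in L:
        a=np.array(a,float); a[0]+=h*p[3]; r+=list(np.array([p[0]+c*a[0]-si*a[1],p[1]+si*a[0]+c*a[1]])-b)
    return r
q=least_squares(f,[611,307,1.4,0]); np.set_printoptions(precision=4); print(q.x,q.fun)
s=bot.state(); print(s['ee_pos'],s['ft_force'],s['opening'])
w=save('wrist','w3')
for k in ['guard_socket_high','guard_grip']:
    for d in imaging.pinpoint(w,k)[:2]: print(k,np.array(d['xyz']),round(d['score'],2),proj(w,d['xyz']))
# edges of press bar in wrist 1 via line angle
p=cv2.imread('pics/w1.png')
a=np.vstack([p[40:170,215:400].repeat(2,0).repeat(2,1), w['frame'][60:190,190:375].repeat(2,0).repeat(2,1)])
cv2.imwrite('pics/z3.png',a)
E
```

```text
[611.0671 306.9436   1.3644  -8.0724] [ 0.0671 -0.0564  0.2991 -0.0626 -0.6701 -0.1659  0.3039  0.285 ]
[ 465.3299 -196.5483  203.2273] [ 0.3514 -1.4558 -2.44  ] 10.676115817928249
guard_socket_high [ 601.8 -307.    78.8] 0.78 [417.2858 306.0907]
guard_socket_high [ 467.6 -122.4  173.5] 0.57 [257.0553  96.1884]
guard_grip [ 466.  -197.9  197.2] 0.75 [259.3727 275.2083]
guard_grip [ 561.5 -348.5   97.4] 0.67 [374.6568 362.0772]
```

View pics/z3.png

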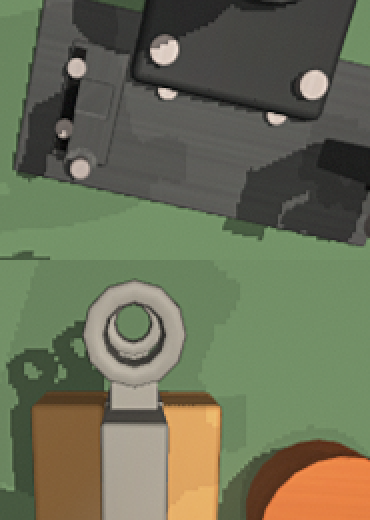

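Request:
drive_tool --rows '[0, 15, 0, 0, 0, 0, 1, 45, 0, 0, 0, -0.02, 2, 80, 0, 0, 0, -0.05, 4, 115, 0, 0, 0, -0.08, 6, 150, 0, 0, 0, -0.11, 8, 180, 0, 0, 0, -0.14, 10, 205, -4, 0, 0, -0.167, 10.5, 225, -7, 0, 0, -0.167, 10.5, 235.5, -9, 0, 0, -0.167, 10.5, 235.5, -9, 0, 0, -0.167]'

```text
time_s: 7.48
ee_pos: [473.6, 41.1, 190.1]
ee_rot: [[0.196, 0.981, -0.002], [0.981, -0.196, 0.0], [-0.0, -0.002, -1.0]]
ft_force: [-0.6, -0.4, -4.4]
opening: 11.1
grasp_force: 68.3
```

```bash
python3 - <<'E'
from h import *
s=bot.state(); print(s['ee_pos'],s['ft_force'],s['opening'],np.arctan2(s['ee_rot'][1][1],s['ee_rot'][0][1]))
w=save('wrist','w4')
for k in ['guard_socket_high','press_pintle_high','press_pintle_low']:
    for d in imaging.pinpoint(w,k)[:2]: print(k,np.array(d['xyz']),round(d['score'],2),proj(w,d['xyz']))
cv2.imwrite('pics/z4.png',cv2.resize(w['frame'][0:140,160:360],None,fx=3.9,fy=3.9,interpolation=2))
p3=dict(w); 
E
```

```text
[473.6  41.1 190.1] [-0.6 -0.4 -4.4] 11.10567461521255 -0.1977163114559181
guard_socket_high [489.6 114.  161.6] 0.7 [261.5  95.2]
```

View pics/z4.png

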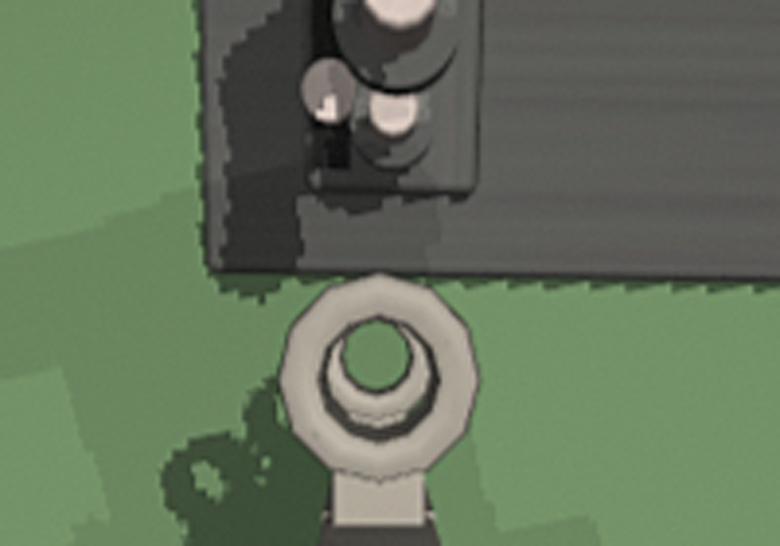

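```bash
python3 - <<'E'
from h import *
w=imaging.get_image('wrist')
a=np.array
pl=ray(w,260.8,28.3,62); so=ray(w,257.4,95.4,183); ph=ray(w,262.6,0.5,150); sl=ray(w,256.4,91,75)
u=a([.2,.98,0]);v=a([-.98,.2,0])
for n,x in(('pl',pl),('ph',ph),('so',so),('sl',sl)): print(n,x)
for d in(pl-so,pl-sl,ph-so): print('shift',d, d@u,d@v)
E
```

```text
pl [499.2 151.1  62. ]
ph [498.9 150.  150. ]
so [488.9 112.5 183. ]
sl [488.2 111.7  75. ]
shift [  10.4   38.6 -121. ] 39.929890196733716 -2.4477687492998443
shift [ 11.1  39.4 -13. ] 40.78597464358753 -2.9886015804331647
shift [ 10.   37.5 -33. ] 38.775241247534794 -2.282093875025378
```

Request:
drive_tool --rows '[3, 11, 0, 0, 0, -0.005, 6, 23, 0, 0, 0, -0.01, 9, 33, 0, 0, 0, -0.014, 10.5, 38.5, 0, 0, 0, -0.014, 10.5, 38.5, 0, 0, 0, -0.014, 10.5, 38.5, 0, 0, 0, -0.014]'

```text
time_s: 8.23
ee_pos: [484.8, 77.8, 191.2]
ee_rot: [[0.212, 0.977, -0.0], [0.977, -0.212, -0.0], [-0.0, -0.0, -1.0]]
ft_force: [-0.2, 0.1, -3.2]
opening: 10.8
grasp_force: 68.3
```

```bash
python3 - <<'E'
from h import *
s=bot.state(); print(s['ee_pos'],s['ft_force'],s['time_s'],s['opening'])
w=save('wrist','w5'); sc=save('scene','s5')
a=cv2.resize(w['frame'][65:125,220:300],None,fx=7,fy=7,interpolation=2)
b=cv2.resize(sc['frame'][170:260,280:330],None,fx=4.6,fy=4.6,interpolation=2)
o=np.zeros((420,800,3),np.uint8); o[:,:560]=a; o[:b.shape[0],560:560+b.shape[1]]=b[:420]
cv2.imwrite('pics/z5.png',o)
E
```

```text
[484.8  77.8 191.2] [-0.2  0.1 -3.2] 8.2333 10.798978942443
```

View pics/z5.png

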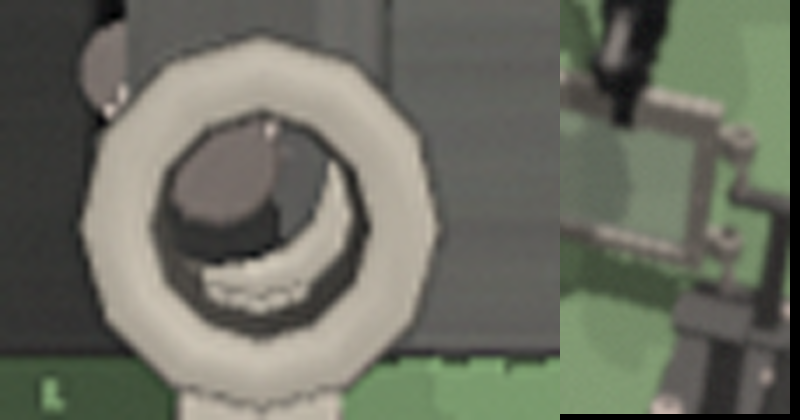

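```bash
python3 - <<'E'
from h import *
w=imaging.get_image('wrist')
so=ray(w,257.2,96.5,184)
for q in((250.4,87.6),(251.2,88.6)): print(ray(w,*q,150), ray(w,*q,150)-so)
# fit disc: threshold segment colour
f=cv2.imread('pics/w5.png'); y,x=89,251; c=f[y,x].astype(int); print(c)
m=(np.abs(f.astype(int)-c).sum(2)<25).astype(np.uint8); n,l,st,ce=cv2.connectedComponentsWithStats(m); print(st[l[y,x]],ce[l[y,x]])
for r in range(78,102): print(r,''.join('#' if l[r,k]==l[y,x] else '.' for k in range(238,275)))
E
```

```text
[497.6 154.2 150. ] [ -2.5   3.4 -34. ]
[497.8 153.7 150. ] [ -2.2   2.8 -34. ]
[105 110 118]
[245  83  14  13 130] [252.2  89.4]
78 .....................................
79 .....................................
80 .....................................
81 .....................................
82 .....................................
83 .................###.................
84 .............#######.................
85 ............#########................
86 ...........##########................
87 ..........###########................
88 .........############................
89 ........#############................
90 ........#############................
91 .......#############.................
92 .......#############.................
93 ........###########..................
94 .........#########...................
95 ..........######.....................
96 .....................................
97 .....................................
98 .....................................
99 .....................................
100 .....................................
101 .....................................
```

Request:
drive_tool --rows '[-1.2, 1.6, 0, 0, 0, 0, -2.4, 3.2, 0, 0, 0, 0, -2.4, 3.2, -3, 0, 0, 0, -2.4, 3.2, -3, 0, 0, 0, -2.4, 3.2, -3, 0, 0, 0]'

```text
time_s: 8.8
ee_pos: [482.3, 81.2, 188.1]
ee_rot: [[0.212, 0.977, -0.0], [0.977, -0.212, -0.0], [-0.0, -0.0, -1.0]]
ft_force: [0.7, 0.6, -3.8]
opening: 10.8
grasp_force: 68.3
```

```bash
cat > d.py <<'E'
from h import *
import sys
w=save('wrist',sys.argv[1]); s=bot.state(); z=s['ee_pos'][2]-131.1
print(s['ee_pos'],s['ft_force'],s['time_s'],'bottom',z)
so=ray(w,257.2,96.5,z+124); print('so',so,'axis px at tip',proj(w,[so[0],so[1],150]),'at bot rim',proj(w,[so[0],so[1],z+104]))
g=cv2.cvtColor(w['frame'],cv2.COLOR_BGR2GRAY)
for r in range(78,116,1): print(r,' '.join('%3d'%v for v in g[r,238:277]))
E
python3 d.py w6
```

```text
[482.4  81.2 188.1] [ 0.5 -0.4 -3. ] 8.85 bottom 57.04201216791739
so [497.7 154.4 181. ] axis px at tip [257.1  93.9] at bot rim [257.2  94.7]
78 100  91 138 170 175 177 181 180 176 175 176 176 175 174 170 171 168 167 164 165 166 167 170 169 172 173 175 176 179 178 182 188 189 187 183 165 119  91  99
79  80 127 166 174 176 180 181 179 174 173 172 172 171 169 167 166 166 165 164 163 163 164 164 166 165 168 169 169 171 173 179 182 188 190 185 183 165 110  86
80 118 160 170 176 179 181 178 176 173 170 169 168 166 167 165 168 166 156 139 126 144 162 164 164 163 163 163 164 165 168 173 176 182 187 187 184 183 153 101
81 158 172 176 179 180 178 177 174 172 166 167 167 167 167 157 142 117  95  96  70  85 113 121 144 163 165 164 163 163 165 169 171 177 181 188 188 184 179 151
82 171 176 178 178 178 178 176 173 169 165 166 146 139 118  94  90  69  92 106  88  89  84  70  84 102 116 143 160 163 164 166 169 173 176 182 186 187 183 179
83 173 176 177 178 179 175 172 170 167 169 149  96  96  78  78  89  99 106 109 104 110  94  94 108  95  72  84 124 160 164 164 167 169 173 177 180 187 185 183
84
[... 4401 characters left out ...]
  67  86 106 155 177 180 183 184 179 174 174 170 169 168 169
112 160 164 165 169 177 183 190 194 194 190 189 185 171 160 145 113  85  74  68  65  71  74 108 118 148 159 166 178 181 183 185 181 174 171 170 169 168 170 154
113 129 160 163 165 172 136 173 189 194 196 191 189 190 191 185 171 161 145 113 115 122 151 169 170 184 186 184 182 183 186 182 177 172 169 169 167 169 152 109
114  73 128 160 163 167 142 170 182 189 195 196 195 195 191 190 188 189 182 169 169 172 185 188 187 186 186 187 187 187 183 178 173 170 167 168 169 152 107  79
115  43  74 129 160 164 167 169 176 182 188 189 190 193 193 194 194 193 190 189 189 189 190 190 190 189 185 185 184 183 178 174 167 167 167 168 151 108  78  82
```

Request:
drive_tool --rows '[0, 0, -4, 0, 0, 0, 0, 0, -8, 0, 0, 0, 0, 0, -10, 0, 0, 0, 0, 0, -11, 0, 0, 0, 0, 0, -12, 0, 0, 0, 0, 0, -13, 0, 0, 0, 0, 0, -14, 0, 0, 0, 0, 0, -14, 0, 0, 0]'

```text
time_s: 9.52
ee_pos: [482.5, 81.2, 174.1]
ee_rot: [[0.212, 0.977, -0.0], [0.977, -0.212, -0.0], [-0.0, -0.0, -1.0]]
ft_force: [0.1, -0.2, -4.2]
opening: 11.0
grasp_force: 68.4
```

Request:
drive_tool --rows '[0, 0, -1.5, 0, 0, 0, 0, 0, -3, 0, 0, 0, 0, 0, -4.5, 0, 0, 0, 0, 0, -6, 0, 0, 0, 0, 0, -7, 0, 0, 0, 0, 0, -8, 0, 0, 0, 0, 0, -9, 0, 0, 0, 0, 0, -10, 0, 0, 0, 0, 0, -10, 0, 0, 0]'

```text
time_s: 10.27
ee_pos: [482.4, 81.2, 164.1]
ee_rot: [[0.212, 0.977, -0.0], [0.977, -0.212, -0.0], [-0.0, -0.0, -1.0]]
ft_force: [-0.0, 0.8, -3.4]
opening: 10.5
grasp_force: 68.4
```

Request:
drive_tool --rows '[0, 0, -0.5, 0, 0, 0, 0, 0, -1, 0, 0, 0, 0, 0, -1.5, 0, 0, 0, 0, 0, -2, 0, 0, 0, 0, 0, -2, 0, 0, 0]'

```text
time_s: 10.68
ee_pos: [482.4, 81.2, 162.2]
ee_rot: [[0.212, 0.977, -0.0], [0.977, -0.212, -0.0], [-0.0, -0.0, -1.0]]
ft_force: [0.1, 0.0, -3.6]
opening: 10.8
grasp_force: 68.4
```

Request:
drive_tool --rows '[0, 0, -0.4, 0, 0, 0, 0, 0, -0.8, 0, 0, 0, 0, 0, -1.2, 0, 0, 0, 0, 0, -1.2, 0, 0, 0]'

```text
time_s: 11.02
ee_pos: [482.5, 81.3, 161.1]
ee_rot: [[0.212, 0.977, 0.0], [0.977, -0.212, 0.0], [0.0, 0.0, -1.0]]
ft_force: [-0.4, -0.5, -2.2]
opening: 10.8
grasp_force: 68.4
```

Request:
drive_tool --rows '[0, 0, -0.3, 0, 0, 0, 0, 0, -0.6, 0, 0, 0, 0, 0, -0.8, 0, 0, 0, 0, 0, -0.8, 0, 0, 0]'

```text
time_s: 11.35
ee_pos: [482.7, 81.1, 160.7]
ee_rot: [[0.212, 0.977, 0.0], [0.977, -0.212, -0.0], [-0.0, 0.0, -1.0]]
ft_force: [-1.9, -2.0, 5.5]
opening: 11.2
grasp_force: 69.6
```

Request:
drive_tool --rows '[0, 0, 0.3, 0, 0, 0, 0, 0, 0.3, 0, 0, 0, 0, 0, 0.3, 0, 0, 0, 0, 0, 0.3, 0, 0, 0, 0, 0, 0.3, 0, 0, 0]' --fingers 0.5

```text
time_s: 11.77
ee_pos: [482.5, 81.3, 160.5]
ee_rot: [[0.212, 0.977, 0.0], [0.977, -0.212, 0.0], [0.0, 0.0, -1.0]]
ft_force: [0.5, -0.5, -0.8]
opening: 42.8
grasp_force: 0.0
```

```bash
python3 - <<'E'
from h import *
s=bot.state(); print(s['ee_pos'],s['ft_force'],s['time_s'],s['opening'])
w=save('wrist','w7'); sc=save('scene','s7'); t=save('top','t7')
for p in (w,sc,t):
  for k in ['guard_socket_high','guard_edge','guard_grip','press_stop','press_catch']:
    for d in imaging.pinpoint(p,k)[:3]: 
        if abs(d['xyz'][0]-520)<180 and d['xyz'][1]>-60: print(k,np.array(d['xyz']),round(d['score'],2),proj(p,d['xyz']))
E
```

```text
[482.5  81.3 160.5] [ 0.5 -0.5 -0.8] 11.7667 42.77662622055413
guard_socket_high [493.2 153.5 130.3] 0.7 [247.1  99.2]
guard_grip [482.1  78.9 152.1] 0.57 [258.4 274.3]
guard_socket_high [495.9 156.2 134.1] 0.69 [320.  211.2]
guard_edge [467.6  -6.3  98.1] 0.56 [266.4 208.8]
guard_grip [481.   80.9 154.9] 0.74 [295.4 200.4]
guard_grip [608.2 273.6  46.3] 0.74 [357.2 263.5]
press_stop [655.3 135.2  94. ] 0.9 [310. 260.]
press_catch [652.5 119.1  88.2] 0.97 [304. 260.]
guard_edge [466.8  -6.8  93.8] 0.61 [226.8 206.6]
press_stop [655.5 133.5  93.8] 0.7 [172.3 134.3]
press_catch [651.9 116.   94.8] 0.81 [179.  135.5]
```

Request:
drive_tool --rows '[-2, -9, 0, 0, 0, 0, -4, -18, 0, 0, 0, 0, -6, -27, 0, 0, 0, 0, -7, -32, 0, 0, 0, 0, -7, -32, 0, 0, 0, 0]' --fingers 0.3

```text
time_s: 13.08
ee_pos: [475.1, 47.9, 160.6]
ee_rot: [[0.214, 0.977, -0.0], [0.977, -0.214, -0.0], [-0.0, -0.0, -1.0]]
ft_force: [-1.0, 0.8, -0.1]
opening: 25.5
grasp_force: 0.0
```

```bash
cat > arc.py <<'E'
from h import *
import sys
s=bot.state(); p=np.array(s['ee_pos'])[:2]; A=np.array([498.2,154.6]); v=p-A
print(p,s['ee_pos'][2],s['opening'],s['ft_force'],s['time_s'],'r',np.hypot(*v),'ang',np.degrees(np.arctan2(v[1],v[0])),'tool',np.degrees(np.arctan2(s['ee_rot'][1][1],s['ee_rot'][0][1]))-90,'q6',s['qpos'])
for a in map(float,sys.argv[1:]):
    c,q=np.cos(a),np.sin(a); d=np.array([c*v[0]-q*v[1],q*v[0]+c*v[1]])-v; print(a,d)
E
python3 arc.py .04 .1 .17 .24 .31 .38 .45 .52 .59 .64
```

```text
[475.1  47.9] 160.55441709324856 25.53910223011974 [-1.   0.8 -0.1] 13.0833 r 109.18448102347926 ang -102.23619445500273 tool -102.34282218167073 q6 [ 0.1  0.2  2.  -0.   0.9  0.3]
0.04 [ 4.3 -0.8]
0.1 [10.8 -1.8]
0.17 [18.4 -2.4]
0.24 [26.  -2.4]
0.31 [33.7 -2. ]
0.38 [41.2 -1. ]
0.45 [48.7  0.6]
0.52 [56.1  2.6]
0.59 [63.3  5.2]
0.64 [68.3  7.3]
```

Request:
drive_tool --rows '[4.3, -0.8, 0, 0, 0, 0.04, 10.8, -1.8, 0, 0, 0, 0.1, 18.4, -2.4, 0, 0, 0, 0.17, 26, -2.4, 0, 0, 0, 0.24, 33.7, -2, 0, 0, 0, 0.31, 41.2, -1, 0, 0, 0, 0.38, 48.7, 0.6, 0, 0, 0, 0.45, 56.1, 2.6, 0, 0, 0, 0.52, 63.3, 5.2, 0, 0, 0, 0.59, 68.3, 7.3, 0, 0, 0, 0.64]'

```text
time_s: 13.92
ee_pos: [544.5, 56.6, 160.6]
ee_rot: [[-0.416, 0.909, 0.0], [0.909, 0.416, 0.0], [0.0, 0.0, -1.0]]
ft_force: [-1.2, -0.5, 0.7]
opening: 25.7
grasp_force: 0.5
```

```bash
python3 arc.py .06 .13 .2 .27 .34 .41 .48 .54 .6 .6
```

```text
[544.5  56.6] 160.59147259675143 25.653501159159465 [-1.2 -0.5  0.7] 13.9167 r 108.40805304918202 ang -64.72157728716917 tool -65.40494595626076 q6 [ 0.1  0.3  1.9  0.   0.9 -0.3]
0.06 [5.8 3. ]
0.13 [12.3  6.8]
0.2 [18.6 11.2]
0.27 [24.5 15.9]
0.34 [30. 21.]
0.41 [35.2 26.6]
0.48 [40.  32.5]
0.54 [43.8 37.7]
0.6 [47.3 43.3]
0.6 [47.3 43.3]
```

Request:
drive_tool --rows '[5.8, 3, 0, 0, 0, 0.06, 12.3, 6.8, 0, 0, 0, 0.13, 18.6, 11.2, 0, 0, 0, 0.2, 24.5, 15.9, 0, 0, 0, 0.27, 30, 21, 0, 0, 0, 0.34, 35.2, 26.6, 0, 0, 0, 0.41, 40, 32.5, 0, 0, 0, 0.48, 43.8, 37.7, 0, 0, 0, 0.54, 47.3, 43.3, 0, 0, 0, 0.6, 47.3, 43.3, 0, 0, 0, 0.6]'

```text
time_s: 14.75
ee_pos: [591.8, 100.5, 160.6]
ee_rot: [[-0.857, 0.516, 0.001], [0.516, 0.857, 0.0], [-0.0, 0.001, -1.0]]
ft_force: [0.4, 0.6, -0.6]
opening: 25.8
grasp_force: 0.0
```

```bash
python3 arc.py .04 .08 .12 .16 .2 .23 .26 .29 .32 .35 .38 .41 .44; python3 - <<'E'
from h import *
p=imaging.get_image('wrist');
for k in ['guard_edge','guard_socket_high','press_stop','guard_grip']:
    for d in imaging.pinpoint(p,k)[:2]: print(k,np.array(d['xyz']),round(d['score'],2))
E
```

```text
[591.8 100.5] 160.55300517107628 25.786675987211133 [ 0.4  0.6 -0.6] 14.75 r 108.08951877663601 ang -30.040597254447253 tool -31.054784783342605 q6 [ 0.2  0.4  1.8  0.   1.  -0.9]
0.04 [2.1 3.8]
0.08 [4.  7.7]
0.12 [ 5.8 11.6]
0.16 [ 7.4 15.6]
0.2 [ 8.9 19.7]
0.23 [ 9.9 22.8]
0.26 [10.8 25.9]
0.29 [11.6 29. ]
0.32 [12.3 32.2]
0.35 [12.9 35.4]
0.38 [13.4 38.6]
0.41 [13.8 41.8]
0.44 [14.1 45. ]
guard_socket_high [498.4 153.1 132.6] 0.69
press_stop [650.1 132.8  97.8] 0.92
guard_grip [565.7 117.6 152.7] 0.63
guard_grip [500.1 163.7  45.5] 0.42
```

Request:
drive_tool --rows '[2.1, 3.8, 0, 0, 0, 0.04, 4, 7.7, 0, 0, 0, 0.08, 5.8, 11.6, 0, 0, 0, 0.12, 7.4, 15.6, 0, 0, 0, 0.16, 8.9, 19.7, 0, 0, 0, 0.2, 9.9, 22.8, 0, 0, 0, 0.23, 9.9, 22.8, 0, 0, 0, 0.23]'

```text
time_s: 15.58
ee_pos: [601.0, 122.8, 160.6]
ee_rot: [[-0.951, 0.309, 0.0], [0.309, 0.951, 0.0], [-0.0, 0.0, -1.0]]
ft_force: [-0.4, -0.2, 0.2]
opening: 25.5
grasp_force: 0.0
```

```bash
python3 arc.py .02 .04 .06 .08 .1 .12 .14 .16 .18 .2 .22
```

```text
[601.  122.8] 160.61306611916464 25.54482202747249 [-0.4 -0.2  0.2] 15.5833 r 107.62469631436603 ang -17.178425803323254 tool -18.007742389324605 q6 [ 0.2  0.4  1.7  0.   1.  -1.1]
0.02 [0.6 2.1]
0.04 [1.2 4.1]
0.06 [1.7 6.2]
0.08 [2.2 8.3]
0.1 [ 2.7 10.4]
0.12 [ 3.1 12.5]
0.14 [ 3.4 14.7]
0.16 [ 3.8 16.8]
0.18 [ 4.  18.9]
0.2 [ 4.3 21.1]
0.22 [ 4.5 23.2]
```

Request:
drive_tool --rows '[0.6, 2.1, 0, 0, 0, 0.02, 1.2, 4.1, 0, 0, 0, 0.04, 1.7, 6.2, 0, 0, 0, 0.06, 2.2, 8.3, 0, 0, 0, 0.08, 2.4, 9.3, 0, 0, 0, 0.09, 2.4, 9.3, 0, 0, 0, 0.09]'

```text
time_s: 16.08
ee_pos: [603.3, 132.1, 160.5]
ee_rot: [[-0.975, 0.222, -0.0], [0.222, 0.975, 0.0], [0.0, -0.0, -1.0]]
ft_force: [-1.4, -1.4, 1.1]
opening: 25.4
grasp_force: 1.0
```

Request:
drive_tool --rows '[0.2, 1, 0, 0, 0, 0.01, 0.4, 2, 0, 0, 0, 0.02, 0.7, 3.2, 0, 0, 0, 0.03, 0.7, 3.2, 0, 0, 0, 0.03]'

```text
time_s: 16.42
ee_pos: [604.4, 135.6, 160.6]
ee_rot: [[-0.981, 0.193, 0.001], [0.193, 0.981, 0.0], [-0.0, 0.001, -1.0]]
ft_force: [-0.3, 0.1, -0.3]
opening: 25.7
grasp_force: 0.0
```

Request:
drive_tool --rows '[0.2, 1, 0, 0, 0, 0.01, 0.3, 2, 0, 0, 0, 0.02, 0.4, 3, 0, 0, 0, 0.03, 0.4, 3, 0, 0, 0, 0.03]'

```text
time_s: 16.75
ee_pos: [604.6, 138.4, 160.6]
ee_rot: [[-0.987, 0.163, 0.0], [0.163, 0.987, 0.0], [-0.0, 0.0, -1.0]]
ft_force: [0.6, -0.0, 0.3]
opening: 25.9
grasp_force: 0.0
```

```bash
python3 - <<'E'
from h import *
A=np.array([498.2,154.6])
for n in('wrist','scene','top'):
  p=save(n,n+'9')
  for k in ['guard_edge','guard_grip','guard_socket_high','press_stop']:
    for d in imaging.pinpoint(p,k)[:3]:
      x=np.array(d['xyz'])
      if x[1]>60: print(n,k,x,round(d['score'],2),np.degrees(np.arctan2(*(x[:2]-A)[::-1])))
E
```

```text
wrist guard_grip [573.9 139.  152.2] 0.91 -11.644311557429027
wrist guard_socket_high [497.3 156.4 132.3] 0.94 116.56505117707728
wrist press_stop [651.7 132.  102.1] 0.67 -8.375557204503712
scene guard_edge [659.6 120.   96.2] 0.81 -12.099605666279789
scene guard_grip [569.6 144.  155.8] 0.8 -8.444417740719874
scene guard_socket_high [498.3 151.8 131.4] 0.71 -87.9545915111123
scene press_stop [655.4 135.8  96.4] 0.55 -6.819776913960888
scene press_stop [662.3 119.2  97.9] 0.55 -12.173420728864597
top guard_edge [665.2 121.8  94.3] 0.48 -11.111860736518574
top guard_grip [572.  142.  154.4] 0.63 -9.688786560366795
```

Request:
drive_tool --rows '[0.1, 1, 0, 0, 0, 0.01, 0.2, 2, 0, 0, 0, 0.02, 0.2, 2, 0, 0, 0, 0.02]'

```text
time_s: 17.75
ee_pos: [604.8, 140.4, 160.6]
ee_rot: [[-0.99, 0.143, 0.0], [0.143, 0.99, 0.0], [-0.0, 0.0, -1.0]]
ft_force: [0.3, 0.2, 0.2]
opening: 25.6
grasp_force: 0.0
```

Request:
drive_tool --rows '[0.1, 1, 0, 0, 0, 0.01, 0.2, 2, 0, 0, 0, 0.02, 0.2, 2, 0, 0, 0, 0.02]'

```text
time_s: 18.0
ee_pos: [604.9, 142.4, 160.6]
ee_rot: [[-0.992, 0.123, 0.0], [0.123, 0.992, 0.0], [-0.0, 0.0, -1.0]]
ft_force: [-0.4, 0.1, -0.1]
opening: 25.7
grasp_force: 0.0
```

Request:
drive_tool --rows '[0.1, 1, 0, 0, 0, 0.01, 0.2, 2, 0, 0, 0, 0.02, 0.2, 2, 0, 0, 0, 0.02]'

```text
time_s: 18.25
ee_pos: [605.0, 144.0, 160.6]
ee_rot: [[-0.995, 0.103, -0.0], [0.103, 0.995, -0.001], [0.0, -0.001, -1.0]]
ft_force: [-1.1, -2.0, 0.8]
opening: 25.4
grasp_force: 1.0
```

Request:
drive_tool --rows '[0.1, 1, 0, 0, 0, 0.01, 0.1, 1.5, 0, 0, 0, 0.015, 0.1, 1.5, 0, 0, 0, 0.015]'

```text
time_s: 18.5
ee_pos: [605.0, 144.9, 160.6]
ee_rot: [[-0.996, 0.089, -0.0], [0.089, 0.996, -0.001], [0.0, -0.001, -1.0]]
ft_force: [-0.6, -6.7, 1.9]
opening: 25.6
grasp_force: 2.9
```

Request:
drive_tool --rows '[0.05, 0.7, 0, 0, 0, 0, 0.1, 1.4, 0, 0, 0, 0, 0.1, 1.4, 0, 0, 0, 0]'

```text
time_s: 18.75
ee_pos: [605.1, 145.4, 160.5]
ee_rot: [[-0.996, 0.089, -0.001], [0.089, 0.996, -0.003], [0.0, -0.003, -1.0]]
ft_force: [-0.7, -9.7, 3.1]
opening: 26.0
grasp_force: 5.1
```

```bash
python3 - <<'E'
from h import *
A=np.array([498.2,154.6])
for n in('wrist','scene','top'):
  p=save(n,n+'10')
  for k in ['guard_edge','guard_grip','press_stop']:
    for d in imaging.pinpoint(p,k)[:3]:
      x=np.array(d['xyz'])
      if x[1]>60: print(n,k,x,round(d['score'],2),np.degrees(np.arctan2(*(x[:2]-A)[::-1])))
# compare rail angle
E
```

```text
wrist guard_edge [575.8 147.2 152.9] 0.67 -5.447300624927984
wrist guard_grip [573.2 143.1 152.1] 0.92 -8.717456964599652
wrist guard_grip [502.  163.8 134.7] 0.57 67.55724663470563
wrist press_stop [653.7 135.4  98. ] 0.65 -7.038836884858304
wrist press_stop [503.  165.8 131.4] 0.6 66.8014094863518
scene guard_edge [663.2 131.2  98.2] 0.76 -8.071756366673359
scene guard_grip [572.2 148.3 153.8] 0.67 -4.866149964692958
scene press_stop [656.  139.5  94.1] 0.69 -5.466032887316921
top guard_edge [661.8 132.2  95.8] 0.59 -7.796420531751778
top guard_grip [574.1 145.6 153.4] 0.84 -6.762389674939281
top press_stop [656.2 137.3  93.7] 0.74 -6.248633223913905
```

Request:
drive_tool --rows '[-0.1, -1.5, 0, 0, 0, 0, -0.3, -3.5, 0, 0, 0, 0, -0.6, -7, 0, 0, 0, 0, -0.8, -8.5, 0, 0, 0, 0, -0.8, -8.5, 0, 0, 0, 0, -0.8, -8.5, 0, 0, 0, 0]'

```text
time_s: 19.85
ee_pos: [604.6, 138.7, 160.6]
ee_rot: [[-0.996, 0.09, 0.0], [0.09, 0.996, 0.0], [-0.0, 0.0, -1.0]]
ft_force: [0.3, 0.6, -0.2]
opening: 25.9
grasp_force: 0.0
```

```bash
cat > g.py <<'E'
from h import *
import sys
A=np.array([498.2,154.6]); s=bot.state(); print(s['ee_pos'],s['ft_force'])
for n in('wrist','scene','top'):
  p=save(n,n+sys.argv[1])
  for k in ['guard_edge','guard_grip','guard_socket_high','press_stop','press_catch']:
    for d in imaging.pinpoint(p,k)[:3]:
      x=np.array(d['xyz'])
      if x[1]>60: print(n,k,x,round(d['score'],2),np.degrees(np.arctan2(*(x[:2]-A)[::-1])))
  r=imaging.trace(p,'guard')
  for q in r[:3]:
    yy,xx=np.nonzero(q['region']); print('  trace',round(q['score'],2),xx.mean(),yy.mean(),len(xx),xx.min(),xx.max())
E
python3 g.py 11
```

```text
[604.6 138.7 160.6] [ 0.3  0.6 -0.2]
wrist guard_edge [662.4 129.4  90.9] 0.97 -8.725184403716632
wrist guard_grip [572.4 143.5 153.3] 0.68 -8.508108610069428
wrist guard_socket_high [497.8 153.  132.5] 0.65 -104.03624346792577
wrist press_stop [651.2 132.4  97.3] 0.85 -8.255888715216727
wrist press_catch [653.6 114.7  90.8] 0.86 -14.400021306791048
  trace 0.59 262.04703115814226 172.59956328210296 11907 236 300
scene guard_grip [571.6 147.8 152.6] 0.74 -5.292947714249846
scene guard_socket_high [498.8 156.4 134.4] 0.53 71.56505117707745
scene press_stop [655.5 138.7  94.9] 0.74 -5.771895162803616
scene press_catch [654.5 116.7  93.2] 0.93 -13.630142345533006
  trace 0.95 151.3430799220273 228.6081871345029 513 139 165
  trace 0.73 184.02821011673151 149.17217898832683 2056 157 212
  trace 0.71 312.28205128205127 236.28205128205127 195 306 319
top guard_grip [574.7 142.2 154.1] 0.62 -9.207081773050302
top guard_grip [502.5 160.9 137.5] 0.35 55.684912400002695
top press_stop [655.2 134.   90.5] 0.78 -7.475088038575206
top press_catch [651.2 118.6  93.9] 0.95 -13.2405199151872
top press_catch [660.2 127.5  95.5] 0.57 -9.496730639188778
  trace 0.95 362.01126307321 317.6580852775543 1243 311 417
  trace 0.86 358.58167938931297 171.30992366412212 655 338 381
  trace 0.42 175.3206106870229 153.4198473282443 131 172 179
```

Request:
drive_tool --rows '[-0.2, -2, 0, 0, 0, 0, -0.4, -4, 0, 0, 0, 0, -0.6, -6, 0, 0, 0, 0, -0.6, -6.5, 0, 0, 0, 0, -0.6, -7, 0, 0, 0, 0, -0.6, -7, 0, 0, 0, 0]'

```text
time_s: 21.4
ee_pos: [603.9, 131.4, 160.6]
ee_rot: [[-0.996, 0.09, -0.0], [0.09, 0.996, 0.0], [0.0, 0.0, -1.0]]
ft_force: [-0.6, -0.4, 0.1]
opening: 25.5
grasp_force: 0.0
```

Request:
drive_tool --rows '[0, -0.4, 0, 0, 0, 0, 0, -0.8, 0, 0, 0, 0, 0, -0.8, 0, 0, 0, 0]'

```text
time_s: 21.65
ee_pos: [603.9, 130.8, 160.6]
ee_rot: [[-0.996, 0.09, -0.0], [0.09, 0.996, 0.0], [0.0, 0.0, -1.0]]
ft_force: [0.7, 0.3, -0.0]
opening: 25.8
grasp_force: 0.2
```

Request:
drive_tool --rows '[0, -0.4, 0, 0, 0, 0, 0, -0.8, 0, 0, 0, 0, 0, -0.8, 0, 0, 0, 0]'

```text
time_s: 21.9
ee_pos: [603.8, 130.1, 160.6]
ee_rot: [[-0.996, 0.09, -0.0], [0.09, 0.996, 0.0], [0.0, 0.0, -1.0]]
ft_force: [-1.2, 2.0, 0.7]
opening: 25.4
grasp_force: 0.9
```

Request:
drive_tool --rows '[0.2, 2, 0, 0, 0, 0, 0.5, 5, 0, 0, 0, 0, 0.8, 8, 0, 0, 0, 0, 0.8, 8, 0, 0, 0, 0, 0.8, 8, 10, 0, 0, 0, 0.8, 8, 25, 0, 0, 0, 0.8, 8, 50, 0, 0, 0, 0.8, 8, 80, 0, 0, 0, 0.8, 8, 80, 0, 0, 0]'

```text
time_s: 22.65
ee_pos: [607.6, 138.5, 247.2]
ee_rot: [[-0.996, 0.09, 0.008], [0.09, 0.996, 0.002], [-0.008, 0.003, -1.0]]
ft_force: [1.5, 0.4, 0.5]
opening: 25.7
grasp_force: 0.0
```

Request:
drive_tool --rows '[-10, -30, 15, 0, 0, 0, -20, -65, 30, 0, 0, 0, -30, -100, 40, 0, 0, 0, -40, -130, 40, 0, 0, 0, -40, -130, 40, 0, 0, 0]'

```text
time_s: 23.07
ee_pos: [563.4, 3.6, 282.0]
ee_rot: [[-0.996, 0.092, 0.001], [0.092, 0.996, -0.002], [-0.001, -0.002, -1.0]]
ft_force: [1.1, 1.2, 0.0]
opening: 25.5
grasp_force: 0.0
```

```bash
python3 g.py 12
```

```text
[563.4   3.6 282. ] [1.1 1.2 0. ]
wrist guard_edge [659.9 128.7  95. ] 0.78 -9.099950359783778
wrist guard_grip [575.1 142.8 153.5] 0.76 -8.723765789733974
wrist guard_socket_high [499.2 156.  132.6] 0.9 54.46232220802573
wrist guard_socket_high [501.1 163.7  45.4] 0.26 72.32389130134634
wrist press_stop [652.5 133.9  98.3] 0.89 -7.640851593674374
wrist press_stop [654.3 116.1  88.2] 0.75 -13.85473685383331
wrist press_catch [656.1 118.7  94.1] 0.77 -12.808971053602868
  trace 0.82 414.511679869998 170.46814273139685 14769 363 470
  trace 0.78 5.709030100334449 203.40802675585283 299 0 15
  trace 0.69 419.6273672379882 171.18100590053385 17795 329 511
scene guard_edge [662.3 133.6  95.7] 0.52 -7.2925473905036675
scene guard_grip [574.4 143.7 153.8] 0.65 -8.140628861388839
scene guard_socket_high [500.4 151.2 134.1] 0.64 -57.09475707701228
scene press_stop [656.9 137.   93.7] 0.86 -6.328303832771192
scene press_catch [653.  117.7  91.1] 0.97 -13.407508437063177
  trace 0.9 184.45883534136547 149.4437751004016 1992 158 212
  trace 0.76 151.22687224669605 228.3193832599119 454 139 164
  trace 0.63 313.9942028985507 228.2 345 306 323
top guard_edge [664.1 127.6  94.8] 0.65 -9.243765423695043
top guard_grip [574.8 143.9 153.7] 0.81 -7.9520030463095335
top guard_socket_high [500.4 159.6 135.3] 0.33 66.25050550713335
  trace 0.9 169.47706422018348 166.3643512450852 763 161 178
  trace 0.7 357.7765517241379 171.3448275862069 725 335 381
  trace 0.63 363.65637065637065 318.7127413127413 1295 312 418
```

Guard shut at about -8.5° (the expected shut angle), its sockets at the home height (about 134), and the arm is clear. Handing in.

```bash
python3 -c "
from station import workorder
print(workorder.hand_in())"
```

```text
the job is handed in; nothing more can be done
None
```

The middle-sized guard is hung fully home on both pintles and swung shut onto the stop. A light 2 N pull found the catch holding it, and the job was handed in at about 23 s with the arm clear; the hand-in call returned no verdict.

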